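# Close and lock the grinding jar of a bench mill

### The job

The grinding jar on the mill still has its lid lying loose on top of its thread. Without lifting the lid off, turn it backward by its handle (counter-clockwise seen from above) until it drops into the thread start, then screw it forward all the way to its stop, where the handle lies along the mill's length. Then swing the locking bar over the lid until it snaps into its catch, without forcing it any further, and leave the loose jars, the mortar and the weighing boat where they stand.

Things in the scene. Friction and masses are not known exactly. Their poses are not given: they have to be found in the camera images.
- mill: Bench mill, fixed: white housing 270 x 180 mm, top 50 mm above the bench. Origin on the bench under the jar's axis; own x runs along its length from the control panel (-x, nearer the robot) to the rear, z up. The white jar at its centre is clamped and cannot turn. Below 165 mm above the bench keep the fingers within 70 mm of the jar's axis, between the posts.
- lid: Loose aluminium lid, 90 mm across, 0.3 kg. Origin on its axis at the skirt's lower edge, 109 mm above the bench at the start; plate top 26 mm above it. Yaw about up, relative to the mill: 0.15 to 0.8 at the start, lying on three thread ramps. Turned backward (yaw grows), at about 1.2 it drops 9 mm by its own weight unless gripped or held up; at 1.9 a stop blocks it.
- handle (a point): Point in the black bar handle on the lid, on the lid's axis, 40 mm above its origin and 10 mm below the handle's top. Handle 76 mm long along the lid's x, 14 mm wide, standing 24 mm above the plate; red dot at its +x end. Straddled by fingers a few mm wider apart than it, not gripping, it turns the lid and lets it drop.
- jar_rim (a point): Centre of the jar's rim, 118 mm above the bench. Once dropped, the lid turned forward (clockwise, yaw falling) is pulled 2 mm down on a springy gasket, torque rising to some 0.2 N m, to a firm stop at yaw 0: handle along the mill's x, lid origin 99 mm above the bench. Forward without the drop it is blocked at yaw 0, 11 mm too high.
- lock_bar (a joint): Angle (rad) of the steel locking bar about the rear post: 0 closed, along the mill's length over the lid, against its stop; grows counter-clockwise seen from above, opening to the mill's -y side (1.05 to 1.45 at the start, at most 1.6). Turns with light friction (0.025 N m), stays where left. Meets the catch roller at 0.09, resistance peaks at about 0.06 (10 N at the knob), past 0.03 it snaps to 0.
- bar_knob (a point): Centre of the upright black knob on the locking bar, 16 mm thick, 150 mm from the pivot axis, standing from 160 to 202 mm above the bench (this point 181 mm). Bar 18 mm wide, 176 mm long, 151 to 160 mm above the bench; it passes 2 mm over the handle of a closed lid and strikes that of a lid not dropped.
- bar_pivot (a point): Pivot axis of the locking bar at its underside, 151 mm above the bench, at x = +88 mm of the mill: a steel post 18 mm thick, hub 28 mm across, up to 170 mm above the bench.
- catch (a point): Brass spring roller of the catch, 12 mm thick, at x = -100 mm of the mill; its dark housing stands behind it to x = -125 mm, 30 mm wide, up to 164 mm above the bench.
- jar_a: Open glass sample jar with soil, 69 mm across, 105 mm high, loose bystander; origin under its centre.
- jar_b: Second open glass sample jar with soil, 69 mm across, 105 mm high, loose bystander; origin under its centre.
- mortar: Porcelain mortar, 122 mm across, 61 mm high, loose bystander; origin under its centre.
- boat: White weighing boat 87 x 87 x 21 mm with soil, loose bystander; origin under its centre.
There are look-alikes about, which are no part of the job. What is shaped like the lid but blue, orange or yellow is not meant.

How it is judged:
By the outcome, as a careful person would: the job done as asked, in the order asked, and still so for the second after the job is handed in, with the robot touching nothing.
It also fails if it takes over 64 s, if anything falls off the work surface, if the arm or the gripper's body presses on something with over 40 N, if the wrist force passes 120 N, or if a joint passes its speed limit or range.

### The arm

A 6-joint arm with a two-finger parallel gripper is mounted at the origin on a cart in front of the work surface, level with it; the furniture and walls round the work are solid. World frame = base frame: x ahead of the robot, y to its left, z up, the work surface at z = 0. Lengths are in mm, angles in rad, forces in N, time in s.
With the tool pointing down it reaches from about 275 to 750 mm from the base axis. Payload 10.2 kg.
Tool frame: the origin (TCP) lies on the front face of the gripper's body, between the roots of the fingers; the fingertips stand 73 mm ahead of it and the grasp point (between the pads) lies 54 mm ahead of it; z points along the fingers, y is the direction in which the jaws open and shut (so a half turn about z gives the same grasp; the last joint's range is limited). The gripper opens to 85 mm and grips with 20 to 120 N. Pads are 22 mm wide; open, the fingers measure 114 mm over their backs; the gripper's body (76 mm by 85 mm) begins 54 mm behind the grasp point. The pads swing forward as they close: fully open they stand 13 mm farther back than shut.
Start: joints at [-1.354, 0.313, 1.498, -0, 1.331, -0.223], TCP at [223.512, -475.052, 303.894] pointing down, gripper open.
Joint ranges: [-2.94, 2.94], [-0.97, 2.17], [0.19, 2.56], [-1.23, 4.37], [0.02, 3.11], [-2.88, 2.88]. Speed limits (rad/s): [2.39, 2.39, 3.01, 3.14, 3.14, 3.14].

### API

Orientations are given as a unit quaternion [w, x, y, z].
In Python, from rig import ctrl gives the robot as it stands.
- The arm moves only by the tool move_arm, never from a script. Its argument "series" is a list of rows, each a list of 3 entries, a list of its own where there are three numbers: the shift along the tool's x, y, z in mm, then the turn about the tool's z in degrees, then the opening, from 0 (shut) to 1 (fully open). In form: [[[tx, ty, tz], yaw, grip], ...]. A call has 1 to 10 rows; each row is the pose to reach, as a shift and turn from the pose commanded when the call began, along the tool's axes at that moment; what a row does not reach only later rows make up. A row lasts 1/8 s, in which the tool goes at most 62.5 mm and 10.7 degrees, less where a joint would pass 70% of its speed; a pose out of reach is approached as far as the arm can. A call with a gripper value outside its range is refused whole. The fingers move at their own pace and stop on an object; "force" is the grip in N (left out, the last holds). Time passes only in rows, so rows that repeat a pose let the fingers close. It gives the time, the measured TCP pose, the force and the opening at its end, in the units of the state.
- ctrl.sense(): the state, without advancing time (a new reading comes with each control period).
- ctrl.capture(name): name is "side" or "top" or "wrist"; returns (picture, depth): 480x640x3 uint8, red, green, blue; 480x640 float32, mm along the optical axis (not along the pixel's ray), 0 where there is no reading.
- ctrl.camera_model(name): a dict with "fov_y" (degrees; the focal length in pixels is half the picture's height over the tangent of half this angle, whatever the lens; pixels are square), "cx", "cy" (the principal point, pixels), "rvec" (rotation vector, rad) and "tvec" (3), from world to camera coordinates, as OpenCV has them. Camera axes: x right, y down, z forward; pixel columns grow to the right and rows downward; lengths in mm; the calibration is good to about 2 mm. A picture is of the moment at which its call begins: read the wrist's pose just before it. camera_model takes no time and is no camera call; for the wrist camera it gives the pose at the moment of the call.
- ctrl.finish_job(): hands the job in, once; it reports no verdict.
The state is a dict: "time_s": time; "joints": joint angles; "dq": joint speeds; "tau": joint torques, N m; "eef_pos": TCP position; "ee_rot": TCP orientation; "force": force on the tool from outside, world axes, zero at the start; "wrist_torque": the same for the moment, N m; "grip_width": opening from 0.0 (shut) to 1.0 (fully open).
Only numpy, scipy, OpenCV 4.12 (cv2) and the standard library are available. Lean on these libraries where they do the work, as an engineer would, in place of code of your own. Each camera call takes 0.05 s, during which the arm holds its last target.

## Working session

There is one attempt and no reset: what is moved stays moved. The work goes in short steps, Python scripts to look and compute and a tool call to move; the robot and the scene stay as the last step left them, time stands still between calls to the robot, and variables do not carry over. Pictures are saved under pics/ and viewed, and the job is handed in when it is done.

Besides the shell and the picture viewer there is one more tool, called in YAML: its name, and indented under it one key for each argument. move_arm: Moves the arm, as the interface text tells. Its arguments: {"type":"object","properties":{"series":{"type":"array","items":{"type":"array"}},"force":{"type":"number"}},"required":["series"]}

```bash
mkdir -p pics; ls; cat > h.py <<'E'
import numpy as np, cv2
from rig import ctrl
def save(n,img): cv2.imwrite('pics/'+n+'.png',cv2.cvtColor(img,cv2.COLOR_RGB2BGR))
def cam(name):
    m=ctrl.camera_model(name); f=240/np.tan(np.radians(m['fov_y'])/2)
    R=cv2.Rodrigues(np.array(m['rvec'],float))[0]; t=np.array(m['tvec'],float).ravel()
    return f,m['cx'],m['cy'],R,t
def back(c,u,v,d):
    f,cx,cy,R,t=c
    return R.T@(np.array([(u-cx)/f*d,(v-cy)/f*d,d])-t)
def atz(c,u,v,z):
    f,cx,cy,R,t=c
    o=-R.T@t; r=R.T@np.array([(u-cx)/f,(v-cy)/f,1]); return o+r*(z-o[2])/r[2]
def proj(c,p):
    f,cx,cy,R,t=c
    q=R@np.array(p,float)+t; return q[0]/q[2]*f+cx,q[1]/q[2]*f+cy
E
python3 - <<'E'
from h import *
s=ctrl.sense();print(s)
for n in ('side','top','wrist'):
    c=cam(n); p,d=ctrl.capture(n); save(n+'0',p); np.save('pics/'+n+'0d.npy',d); np.save('pics/'+n+'0c.npy',np.array(c,dtype=object),allow_pickle=True)
    print(n,c)
E
```

```text
pics
{'time_s': 0.0, 'joints': array([-1.35441241e+00,  3.13454879e-01,  1.49845789e+00,  1.13117009e-05,
        1.33100376e+00, -2.23378831e-01]), 'dq': array([-0.00014375,  0.00043369,  0.0006284 , -0.00237739,  0.00026712,
       -0.00058346]), 'tau': array([ 1.76372255e-04, -4.12270010e+01, -2.59740007e+01, -1.68023435e-04,
        4.16574301e-03,  8.22749058e-06]), 'eef_pos': array([ 223.46867689, -474.87549158,  303.3246876 ]), 'ee_rot': array([-6.61912701e-04,  9.75923410e-01,  2.18112493e-01,  7.80818470e-06]), 'force': array([ 0.38638459, -0.26176111,  0.3053819 ]), 'wrist_torque': array([-0.02940111,  0.03667853,  0.01905094]), 'grip_width': 0.9976767809116222}
side (np.float64(599.2554112889554), 324.46125675879824, 239.051284454531, array([[ 0.97987032, -0.19930457,  0.011482  ],
       [-0.12339795, -0.64988427, -0.74994892],
       [ 0.15693022,  0.73343583, -0.66139609]]), array([-527.35928381,  108.31349514, 1313.84570446]))
top (np.float64(528.8402060800737), 323.4616616112904, 256.42127925374155, array([[-0.04578462, -0.99894077, -0.00459496],
       [-0.97538681,  0.04569732, -0.21571351],
       [ 0.21569499, -0.00539449, -0.97644589]]), array([ -77.56930477,  524.50716689, 1384.21699556]))
wrist (np.float64(410.1978192194107), 319.2422825229183, 246.43464104685418, array([[ 0.42557779, -0.90491856, -0.00243813],
       [-0.85662167, -0.4037296 ,  0.32125025],
       [-0.29168966, -0.13462841, -0.9469912 ]]), array([-524.99483834,  -41.44488808,  381.18592847]))
```

View pics/top0.png

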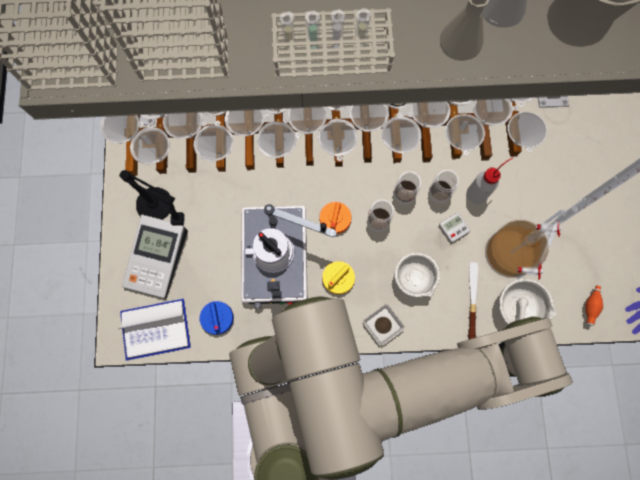

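View pics/side0.png

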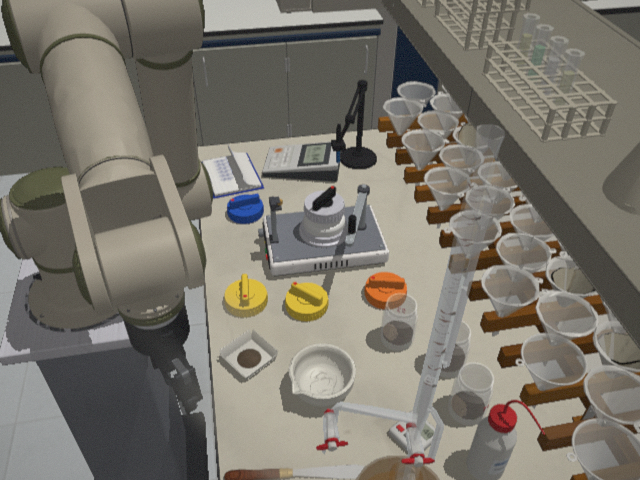

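```bash
python3 - <<'E'
import cv2
a=cv2.imread('pics/top0.png');cv2.imwrite('pics/topc.png',cv2.resize(a[195:315,225:375],None,fx=5,fy=5,interpolation=cv2.INTER_CUBIC))
a=cv2.imread('pics/side0.png');cv2.imwrite('pics/sidec.png',cv2.resize(a[165:285,245:405],None,fx=5,fy=5,interpolation=cv2.INTER_CUBIC))
E
```

```text
(no output)
```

View pics/topc.png

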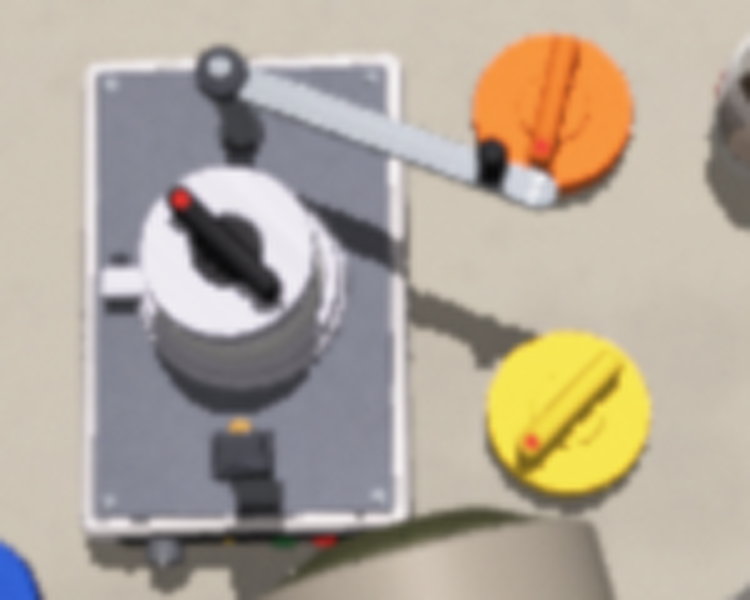

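View pics/sidec.png

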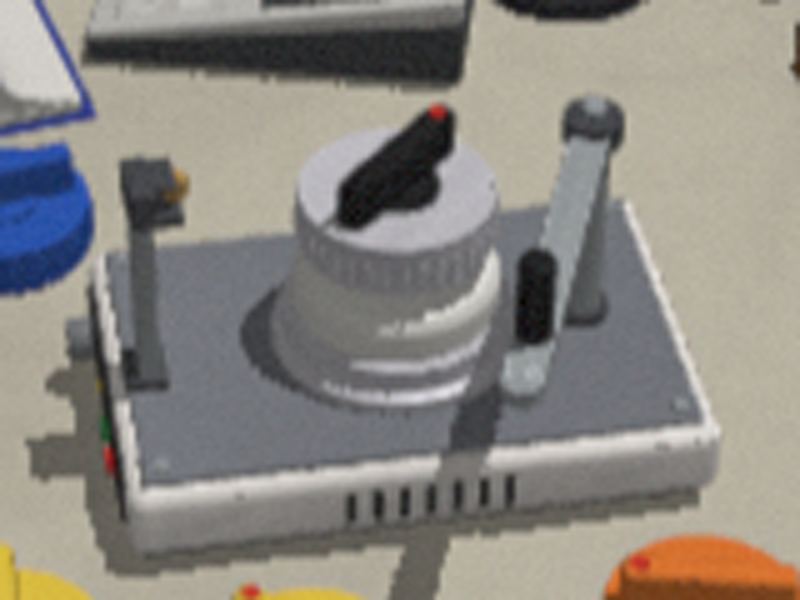

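```bash
python3 - <<'E'
from h import *
c=cam('top'); s=lambda u,v,z:atz(c,225+u/5,195+v/5,z)
P={'c0':(88,60,50),'c1':(401,55,50),'c2':(406,524,50),'c3':(86,532,50),'dot':(181,200,158),'end':(270,293,158),'hub':(222,73,170),'knobtop':(490,147,202),'bartip':(545,188,160),'roller':(240,426,155),'lidc':(227,252,135)}
Q={k:s(*v) for k,v in P.items()}
for k,v in Q.items(): print(k,v.round(1))
ctr=sum(Q['c%d'%i] for i in range(4))/4
print('ctr',ctr, 'handle mid',(Q['dot']+Q['end'])/2)
x=(Q['c0']+Q['c1']-Q['c2']-Q['c3']); print('mill yaw',np.arctan2(x[1],x[0]))
x=Q['c0']+Q['c3']-Q['c1']-Q['c2'];print('from y',np.arctan2(-x[0],x[1]))
x=Q['hub']-Q['roller'];print('hub-roller',np.arctan2(x[1],x[0]),np.linalg.norm(x[:2]))
x=Q['dot']-Q['end'];print('handle',np.arctan2(x[1],x[0]),np.linalg.norm(x[:2]))
x=Q['knobtop']-Q['hub'];print('bar',np.arctan2(x[1],x[0]),np.linalg.norm(x[:2]))
# depth points
d=np.load('pics/top0d.npy')
for k in ('lidc','hub','c0'):
  u,v=225+P[k][0]/5,195+P[k][1]/5
  print(k,back(c,u,v,d[int(v),int(u)]))
E
```

```text
c0 [674.  117.8  50. ]
c1 [668.7 -57.4  50. ]
c2 [404.7 -49.9  50. ]
c3 [408.3 122.3  50. ]
dot [561.5  55.1 158. ]
end [510.6  11.  158. ]
hub [624.4  31.4 170. ]
knobtop [ 569.6 -103.5  202. ]
bartip [ 558.5 -130.9  160. ]
roller [443.5  28.2 155. ]
lidc [538.7  34.5 135. ]
ctr [538.92565078  33.18638216  50.        ] handle mid [536.05964218  33.04035851 158.        ]
mill yaw -0.022491567222494794
from y -0.02597080883160312
hub-roller 0.017612297299834868 180.884064412404
handle 0.714454321802974 67.2849905128472
bar -1.9568566618564995 145.6399441091448
lidc [532.82991316  32.17597131 158.8623445 ]
hub [625.51834408  31.71708185 166.522668  ]
c0 [689.38241902 124.79050453   3.21354803]
```

```bash
cat >> h.py <<'E'
from scipy.spatial.transform import Rotation as Ro
def plan(pos,alpha):
    s=ctrl.sense(); q=s['ee_rot']; R=Ro.from_quat([q[1],q[2],q[3],q[0]]).as_matrix()
    a=np.arctan2(R[1,1],R[0,1]); d=(alpha-a+np.pi)%(2*np.pi)-np.pi
    print('pos',s['eef_pos'].round(1),'alpha',a.round(3),'t',s['time_s'],'F',s['force'].round(1),'T',s['wrist_torque'].round(3),'g',round(s['grip_width'],3))
    print('shift',(R.T@(np.array(pos)-s['eef_pos'])).round(1),'yaw',round(-np.degrees(d),1))
E
python3 -c "
from h import *
plan((537,33,310),-0.86)"
```

```text
pos [ 223.5 -474.9  303.5] alpha -1.131 t 0.15 F [ 0.4 -0.2  0.1] T [ 0.006 -0.012  0.   ] g 0.998
shift [ 499.9 -326.1   -6.1] yaw -15.5
```

move_arm:
  series:
    - [[50,-33,-6],-2,0.3]
    - [[100,-65,-6],-4,0.3]
    - [[150,-98,-6],-6,0.3]
    - [[200,-130,-6],-8,0.3]
    - [[250,-163,-6],-10,0.3]
    - [[300,-196,-6],-12,0.3]
    - [[350,-228,-6],-14,0.3]
    - [[400,-261,-6],-15.5,0.3]
    - [[450,-294,-6],-15.5,0.3]
    - [[500,-326,-6],-15.5,0.3]

```text
time_s: 1.4
eef_pos: [537.8, 34.7, 309.8]
ee_rot: [0.0, 0.938, 0.348, -0.0]
force: [0.1, -1.2, 0.1]
grip_width: 0.296
```

move_arm:
  series:
    - [[0,0,0],0,0.22]
    - [[0,0,0],0,0.22]
    - [[0,0,0],0,0.22]

```text
time_s: 1.78
eef_pos: [536.8, 31.7, 310.0]
ee_rot: [0.0, 0.938, 0.347, -0.0]
force: [0.0, -0.3, -0.2]
grip_width: 0.221
```

```bash
python3 - <<'E'
from h import *
plan((537,33,310),-0.86)
for n in ('side','wrist'):
    c=cam(n); print(c[4]); p,d=ctrl.capture(n); save(n+'1',p); np.save('pics/'+n+'1d.npy',d)
    import pickle; pickle.dump(c,open('pics/'+n+'1c.pkl','wb'))
    if n=='side': save('side1c',cv2.resize(p[80:290,210:420],None,fx=2.8,fy=2.8,interpolation=cv2.INTER_CUBIC))
E
```

```text
pos [536.8  31.7 310. ] alpha -0.862 t 1.775 F [ 0.  -0.3 -0.2] T [-0.023  0.015  0.034] g 0.221
shift [ 1.  -0.8 -0. ] yaw -0.1
[-527.35928381  108.31349514 1313.84570446]
[-325.70768367  362.00094794  524.14462113]
```

View pics/side1c.png

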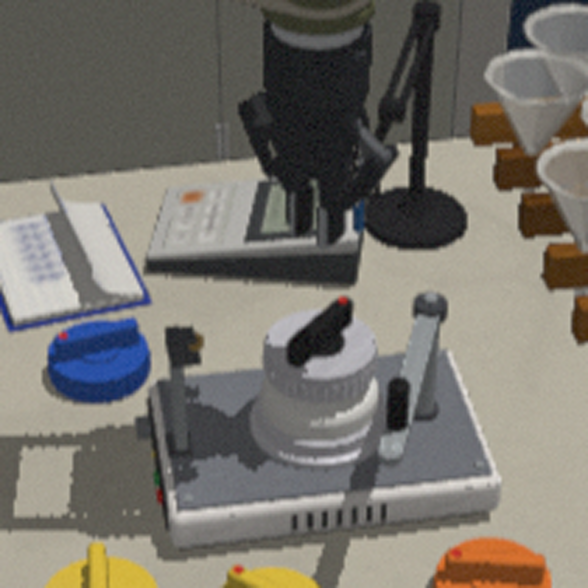

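View pics/wrist1.png

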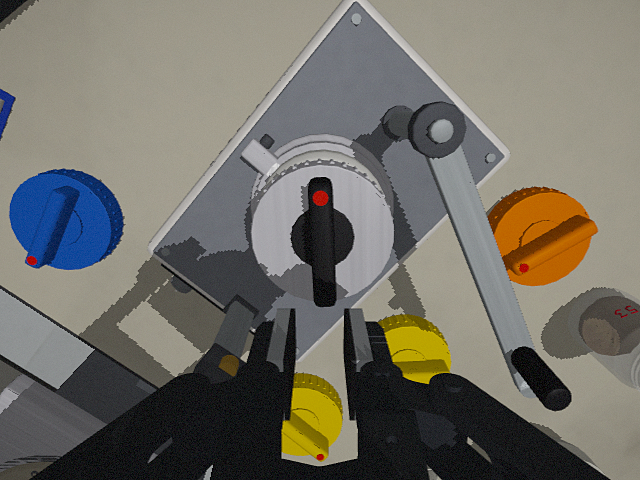

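```bash
python3 - <<'E'
from h import *
import pickle
c=pickle.load(open('pics/wrist1c.pkl','rb')); d=np.load('pics/wrist1d.npy')
for n,u,v,z in [('dotend',320,178,159),('otherend',324.5,306,159),('dot',320,198,159),('lidL',252,240,135),('lidR',395,240,135),('hub',440,130,170),('knobtop',551,408,202),('knobtop2',528,362,202)]:
    print(n,atz(c,u,v,z).round(1))
for u,v in [(322,235),(265,240),(380,240),(440,130),(290,312),(350,312),(284,330),(357,330),(440,220)]:
    print(u,v,d[v,u],back(c,u,v,d[v,u]).round(1))
for z in (160,173,180,186,195,200): print(z,[np.round(proj(c,(536.8,31.7,310-z_)),0) for z_ in (z-100,)])
E
python3 - <<'E'
import cv2
a=cv2.imread('pics/wrist1.png');cv2.imwrite('pics/wc.png',cv2.resize(a[160:340,220:420],None,fx=4,fy=4,interpolation=cv2.INTER_CUBIC)[:600])
a=cv2.imread('pics/wrist1.png');cv2.imwrite('pics/wd.png',cv2.resize(a[300:480,220:420],None,fx=3,fy=3,interpolation=cv2.INTER_CUBIC))
E
```

```text
dotend [573.2  61.3 159. ]
otherend [516.9   9.5 159. ]
dot [564.9  54.2 159. ]
lidL [513.   65.8 135. ]
lidR [571.3  -2.2 135. ]
hub [630.9  33.  170. ]
knobtop [ 565.8 -105.5  202. ]
knobtop2 [576.4 -74.4 202. ]
322 235 231.02423 [549.5  39.6 158.8]
265 240 256.63364 [518.4  59.7 135.4]
380 240 256.9544 [565.2   5.  135. ]
440 130 203.74164 [631.2  32.5 168. ]
290 312 151.92198 [538.8  46.5 243.6]
350 312 151.0867 [553.5  29.9 244.3]
284 330 140.5981 [537.6  47.1 255.7]
357 330 138.56676 [554.5  28.9 257.5]
440 220 345.50836 [598.1 -50.5  45.1]
160 [array([317., 348.])]
173 [array([317., 329.])]
180 [array([317., 321.])]
186 [array([317., 314.])]
195 [array([317., 304.])]
200 [array([317., 299.])]
```

View pics/wc.png

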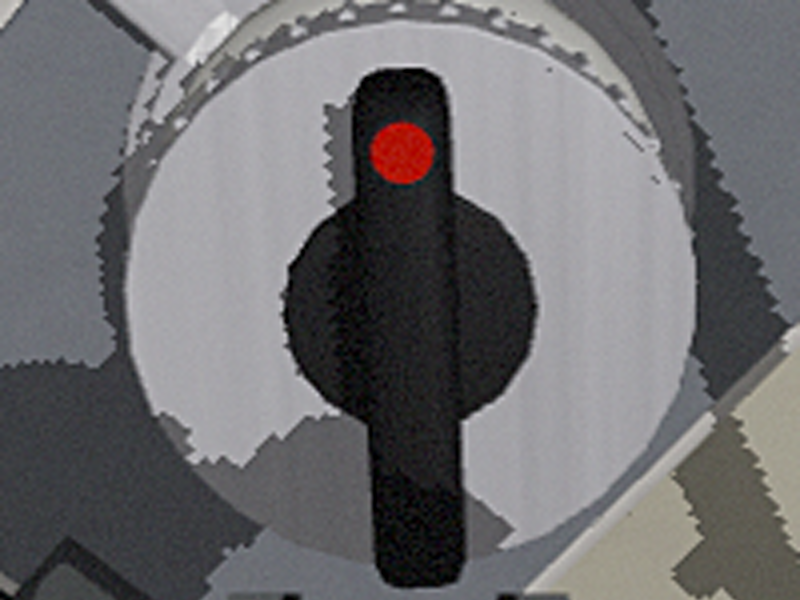

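```bash
python3 - <<'E'
from h import *
c=cam('side'); s=lambda u,v,z:atz(c,245+u/5,165+v/5,z).round(1)
print('dot',s(438,112,159),'end',s(343,222,156),'hub',s(594,105,170),'knob',s(538,255,202))
print('lid L/R', s(297,190,135), s(499,190,135),'lidtop',s(398,128,135),'bot',s(398,252,135))
print('mill corners',s(105,255,50),s(632,200,50),s(718,432,50),s(130,492,50))
E
```

```text
dot [565.6  53.  159. ] end [510.1 -12.6 156. ] hub [631.1  30.9 170. ] knob [ 571.8 -104.4  202. ]
lid L/R [499.1  39.4 135. ] [587.4  22.8 135. ] lidtop [552.4  76.1 135. ] bot [534.5 -11.7 135. ]
mill corners [418.4 114.2  50. ] [677.  108.7  50. ] [671.7 -61.1  50. ] [408.3 -50.3  50. ]
```

```bash
python3 -c "
from h import *
plan((543,33.5,252),-0.827)"
```

```text
pos [536.9  31.8 310.1] alpha -0.862 t 1.875 F [-0.3  0.2 -0.3] T [ 0.013 -0.017  0.   ] g 0.219
shift [ 5.7  2.7 58.1] yaw -2.0
```

move_arm:
  series:
    - [[5.7,2.7,20],-2,0.23]
    - [[5.7,2.7,40],-2,0.23]
    - [[5.7,2.7,58],-2,0.23]
    - [[5.7,2.7,58],-2,0.23]
    - [[5.7,2.7,58],-2,0.23]

```text
time_s: 2.5
eef_pos: [543.4, 34.1, 252.8]
ee_rot: [0.0, 0.931, 0.364, 0.001]
force: [0.2, 0.4, 0.3]
grip_width: 0.229
```

```bash
python3 - <<'E'
from h import *
plan((543,33.5,216),-0.827)
c=cam('wrist');p,d=ctrl.capture('wrist');save('wrist2',p);np.save('pics/wrist2d.npy',d)
import pickle; pickle.dump(c,open('pics/wrist2c.pkl','wb'))
p,d=ctrl.capture('side');save('side2c',cv2.resize(p[80:260,230:410],None,fx=3.3,fy=3.3,interpolation=cv2.INTER_CUBIC))
E
```

```text
pos [543.4  34.1 252.8] alpha -0.826 t 2.5 F [0.2 0.4 0.3] T [ 0.005 -0.019 -0.008] g 0.229
shift [-0.7  0.1 36.8] yaw 0.1
```

View pics/wrist2.png

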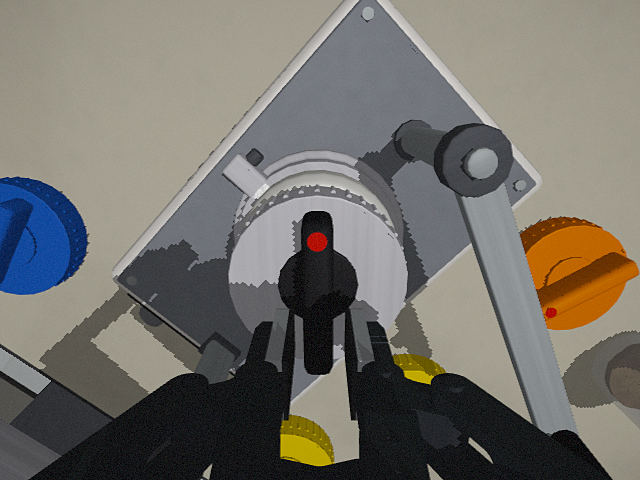

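View pics/side2c.png

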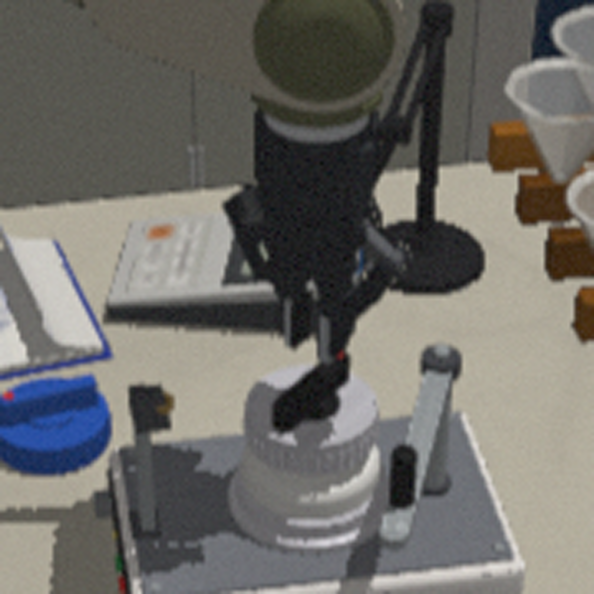

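```bash
python3 - <<'E'
from h import *
import pickle
c=pickle.load(open('pics/wrist2c.pkl','rb')); d=np.load('pics/wrist2d.npy')
print('axis',[np.round(proj(c,(543.4,34.1,z)),1) for z in (180,170,159,145)])
for n,u,v,z in [('dotend',317,211,159),('otherend',318,374,159),('lidL',229,270,135),('lidR',408,270,135),('hub',480,163,170)]:
    print(n,atz(c,u,v,z).round(1))
for u,v in [(287,310),(353,310),(293,315),(348,315),(286,330),(354,330)]:
    print(u,v,d[v,u],back(c,u,v,d[v,u]).round(1))
a=cv2.imread('pics/wrist2.png');cv2.imwrite('pics/wd.png',cv2.resize(a[200:400,220:420],None,fx=3,fy=3,interpolation=cv2.INTER_CUBIC))
E
```

```text
axis [array([316.8, 329.6]), array([316.9, 317.3]), array([317.1, 305.3]), array([317.2, 291.8])]
dotend [574.9  63.  159. ]
otherend [517.3   9.5 159. ]
lidL [519.2  70.9 135. ]
lidR [578.9   6.1 135. ]
hub [630.8  33.  170. ]
287 310 153.84064 [543.9  49.7 184.4]
353 310 153.50821 [560.7  31.6 184.7]
293 315 152.79614 [544.5  47.1 185.9]
348 315 149.46193 [559.4  33.3 188.9]
286 330 140.08305 [544.3  49.1 198.9]
354 330 139.24846 [560.3  32.3 199.7]
```

View pics/wd.png

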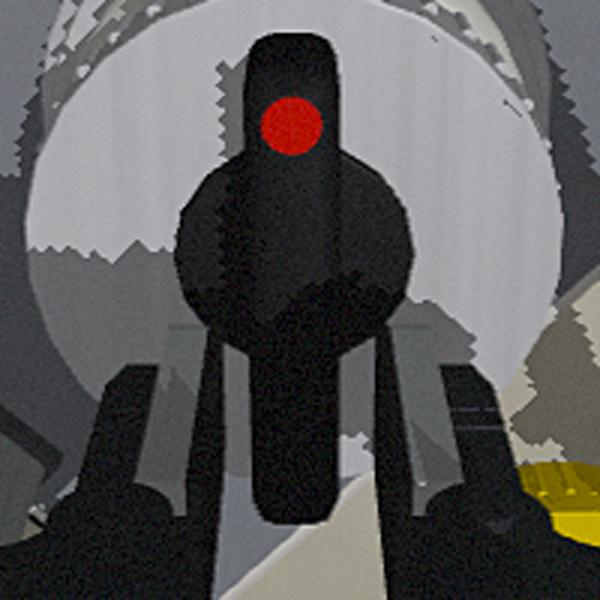

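```bash
python3 - <<'E'
from h import *
import pickle
c=pickle.load(open('pics/wrist2c.pkl','rb')); d=np.load('pics/wrist2d.npy')
for u,v in [(285,280),(290,275),(350,280),(350,270),(317,270),(245,280),(390,270)]:
    print(u,v,back(c,u,v,d[v,u]).round(1))
E
```

```text
285 280 [534.6  47.5 137. ]
290 275 [538.4  47.6 137.5]
350 280 [556.3  24.2 137.3]
350 270 [560.2  28.  137.7]
317 270 [555.7  45.4 158.8]
245 280 [520.   61.6 134.1]
390 270 [572.8  12.6 134.9]
```

```bash
python3 -c "
from h import *
plan((544.5,35,214.5),-0.822)"
```

```text
pos [543.4  34.3 252.8] alpha -0.826 t 2.6 F [0.1 0.4 0.5] T [ 0.013  0.008 -0.038] g 0.232
shift [ 1.3  0.1 38.3] yaw -0.2
```

move_arm:
  series:
    - [[1.3,0.1,10],0,0.23]
    - [[1.3,0.1,16],0,0.23]
    - [[1.3,0.1,22],0,0.23]
    - [[1.3,0.1,28],0,0.23]
    - [[1.3,0.1,33],0,0.23]
    - [[1.3,0.1,38],0,0.23]
    - [[1.3,0.1,38],0,0.23]

```text
time_s: 3.48
eef_pos: [544.1, 35.3, 213.5]
ee_rot: [-0.0, 0.931, 0.364, -0.0]
force: [-0.3, -0.1, 1.0]
grip_width: 0.232
```

```bash
python3 - <<'E'
from h import *
plan((544.5,35,214.5),-0.822)
c=cam('wrist');p,d=ctrl.capture('wrist');save('wrist3',p[100:400,120:520])
u,v=320,230
E
```

```text
pos [544.1  35.3 213.5] alpha -0.826 t 3.475 F [-0.3 -0.1  1. ] T [-0.016  0.047 -0.039] g 0.232
shift [ 0.1  0.5 -1. ] yaw -0.2
```

View pics/wrist3.png

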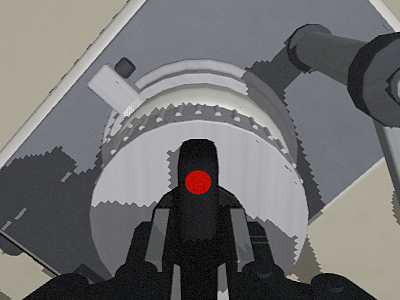

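move_arm:
  series:
    - [[0,0,0],0,0.205]
    - [[0,0,0],-5,0.205]
    - [[0,0,0],-10,0.205]
    - [[0,0,0],-15,0.205]
    - [[0,0,0],-19,0.205]
    - [[0,0,0],-23,0.205]
    - [[0,0,0],-27,0.205]
    - [[0,0,0],-30,0.205]
    - [[0,0,0],-33,0.205]
    - [[0,0,0],-33,0.205]

```text
time_s: 4.78
eef_pos: [544.3, 35.3, 214.1]
ee_rot: [0.0, 0.79, 0.613, 0.0]
force: [-0.6, -0.2, -0.7]
grip_width: 0.207
```

```bash
python3 - <<'E'
from h import *
plan((544.5,35,214.5),-0.2)
c=cam('wrist');p,d=ctrl.capture('wrist');save('wrist4',p[100:400,120:520])
for u,v in [(260,270),(270,260),(375,260)]: print(back(c,u,v,d[v,u]).round(1))
E
```

```text
pos [544.3  35.3 214.1] alpha -0.25 t 4.775 F [-0.6 -0.2 -0.7] T [ 0.027 -0.043 -0.009] g 0.207
shift [-0.2  0.2 -0.4] yaw -2.9
[528.2  62.2 134.9]
[533.3  65.4 135.4]
[572.6  54.9 134.2]
```

View pics/wrist4.png

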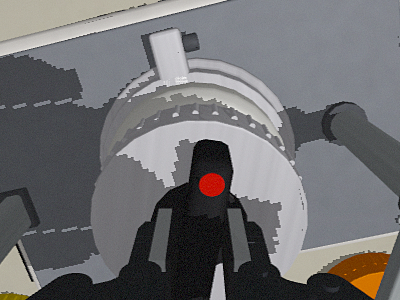

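move_arm:
  series:
    - [[0,0,0],-3,0.205]
    - [[0,0,0],-6,0.205]
    - [[0,0,0],-9,0.205]
    - [[0,0,0],-11,0.205]
    - [[0,0,0],-11,0.205]
    - [[0,0,0],-11,0.205]

```text
time_s: 5.58
eef_pos: [544.2, 35.5, 213.9]
ee_rot: [-0.0, 0.727, 0.686, 0.0]
force: [-1.1, 2.7, -0.7]
grip_width: 0.203
```

```bash
python3 - <<'E'
from h import *
plan((544.5,35,214.5),-0.2)
c=cam('wrist');p,d=ctrl.capture('wrist');save('wrist5',p[100:400,120:520])
for u,v in [(260,270),(270,260),(375,260)]: print(back(c,u,v,d[v,u]).round(1))
E
```

```text
pos [544.2  35.5 213.9] alpha -0.058 t 5.575 F [-1.1  2.7 -0.7] T [ 0.605  0.158 -0.106] g 0.203
shift [-0.5  0.3 -0.6] yaw 8.1
[521.3  54.8 124.7]
[526.1  59.5 125.9]
[569.2  56.6 124.9]
```

View pics/wrist5.png

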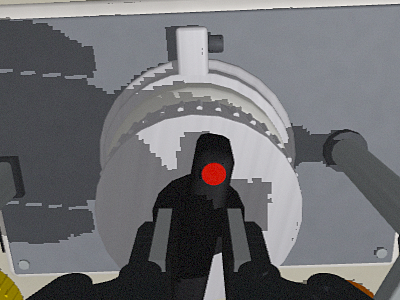

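move_arm:
  series:
    - [[0,0,3],0,0.205]
    - [[0,0,6],1,0.205]
    - [[0,0,8],5,0.205]
    - [[0,0,8],12,0.205]
    - [[0,0,8],19,0.205]
    - [[0,0,8],26,0.205]
    - [[0,0,8],33,0.205]
    - [[0,0,8],40,0.205]
    - [[0,0,8],47,0.205]
    - [[0,0,8],54,0.205]

```text
time_s: 6.88
eef_pos: [544.5, 34.8, 205.8]
ee_rot: [0.001, 0.96, 0.279, 0.0]
force: [-0.5, -0.1, -0.0]
grip_width: 0.205
```

```bash
python3 - <<'E'
from h import *
plan((544.5,35,206),-1.59)
c=cam('wrist');p,d=ctrl.capture('wrist');save('wrist6',p[100:400,120:520])
for u,v in [(260,270),(270,260),(375,260)]: print(back(c,u,v,d[v,u]).round(1))
E
```

```text
pos [544.5  34.8 205.8] alpha -1.004 t 6.875 F [-0.5 -0.1 -0. ] T [0.062 0.015 0.083] g 0.205
shift [ 0.1 -0.1 -0.2] yaw 33.6
[551.1  65.7 125. ]
[557.3  64.6 126.2]
[579.1  30.  125.7]
```

View pics/wrist6.png

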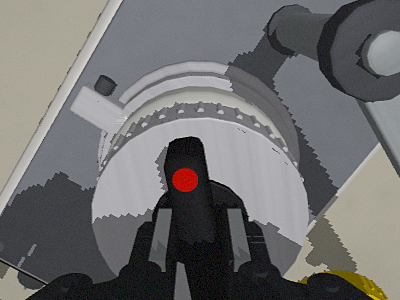

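move_arm:
  series:
    - [[0,0,0],6,0.205]
    - [[0,0,0],12,0.205]
    - [[0,0,0],18,0.205]
    - [[0,0,0],24,0.205]
    - [[0,0,0],29,0.205]
    - [[0,0,0],33,0.205]
    - [[0,0,0],36,0.205]
    - [[0,0,0],38,0.205]
    - [[0,0,0],38,0.205]

```text
time_s: 8.05
eef_pos: [544.2, 35.0, 205.4]
ee_rot: [0.0, 0.999, -0.046, -0.0]
force: [1.8, -2.8, -5.9]
grip_width: 0.203
```

```bash
python3 - <<'E'
from h import *
plan((544.5,35,206),-1.59)
c=cam('wrist');p,d=ctrl.capture('wrist');save('wrist7',p[100:400,120:520])
for u,v in [(260,270),(270,260),(375,260)]: print(back(c,u,v,d[v,u]).round(1))
E
```

```text
pos [544.2  35.  205.4] alpha -1.662 t 8.05 F [ 1.8 -2.8 -5.9] T [-0.389 -0.183  0.21 ] g 0.203
shift [ 0.3 -0.1 -0.6] yaw -4.1
[568.5  55.8 124.1]
[572.7  51.2 125. ]
[569.1  10.4 125.5]
```

View pics/wrist7.png

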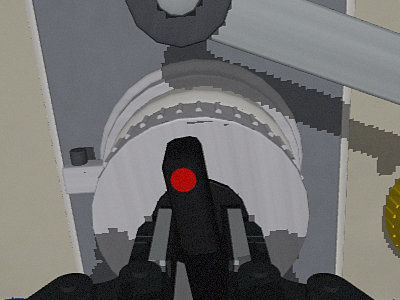

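move_arm:
  series:
    - [[0,0,0],2,0.205]
    - [[0,0,0],4,0.205]
    - [[0,0,0],4,0.205]

```text
time_s: 8.48
eef_pos: [544.1, 35.3, 205.5]
ee_rot: [-0.0, 0.997, -0.081, -0.0]
force: [2.6, -2.5, -11.1]
grip_width: 0.206
```

move_arm:
  series:
    - [[0,0,0],1,0.205]
    - [[0,0,0],2,0.205]
    - [[0,0,0],2,0.205]

```text
time_s: 8.85
eef_pos: [544.0, 35.2, 205.6]
ee_rot: [0.0, 0.995, -0.099, -0.0]
force: [2.3, -3.3, -13.1]
grip_width: 0.205
```

```bash
python3 - <<'E'
from h import *
plan((544.5,35,206),-1.59)
c=cam('wrist');p,d=ctrl.capture('wrist');save('wrist8',cv2.resize(p[200:400,220:420],None,fx=3,fy=3))
E
```

```text
pos [544.   35.2 205.6] alpha -1.768 t 8.85 F [  2.3  -3.3 -13.1] T [-0.5   -0.251  0.353] g 0.205
shift [ 0.5  0.1 -0.4] yaw -10.2
```

View pics/wrist8.png

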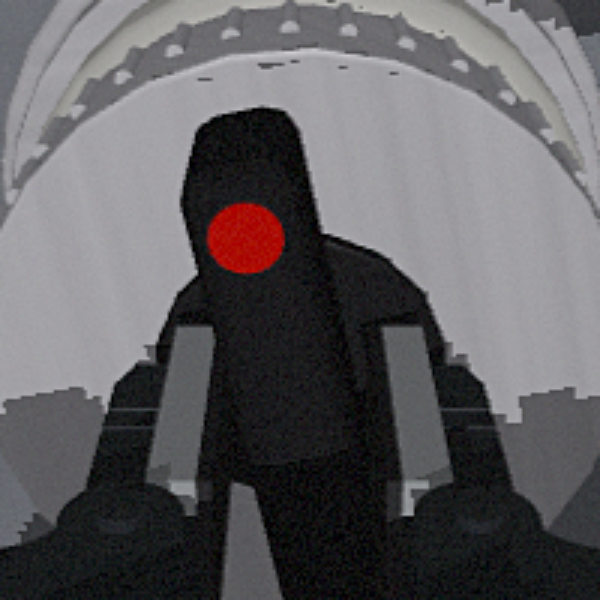

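move_arm:
  series:
    - [[0,0,0],1,0.205]
    - [[0,0,0],2,0.205]
    - [[0,0,0],2,0.205]

```text
time_s: 9.28
eef_pos: [544.1, 35.2, 205.6]
ee_rot: [0.0, 0.993, -0.116, -0.0]
force: [2.1, -4.5, -15.6]
grip_width: 0.209
```

```bash
python3 - <<'E'
from h import *
plan((544.5,35,206),-1.59)
E
```

```text
pos [544.1  35.2 205.6] alpha -1.803 t 9.275 F [  2.1  -4.5 -15.6] T [-0.73  -0.251  0.679] g 0.209
shift [ 0.4  0.1 -0.4] yaw -12.2
```

move_arm:
  series:
    - [[0,0,0],-5,0.22]
    - [[0,0,0],-11,0.235]
    - [[0,0,0],-11,0.235]
    - [[0,0,-15],-11,0.235]
    - [[0,0,-40],-11,0.235]
    - [[0,0,-80],-11,0.235]
    - [[0,0,-105],-11,0.235]
    - [[0,0,-105],-11,0.235]
    - [[0,0,-105],-11,0.235]

```text
time_s: 10.4
eef_pos: [544.0, 35.4, 310.4]
ee_rot: [-0.0, 1.0, -0.02, -0.0]
force: [-0.3, -0.1, -0.7]
grip_width: 0.235
```

```bash
python3 - <<'E'
from h import *
plan((544.5,35,310),-1.59)
c=cam('wrist');p,d=ctrl.capture('wrist');save('wrist9',p)
for u,v in [(265,230),(385,230),(320,230),(320,190)]: print(back(c,u,v,d[v,u]).round(1))
import pickle; pickle.dump(c,open('pics/wrist9c.pkl','wb'))
E
```

```text
pos [544.   35.4 310.4] alpha -1.612 t 10.4 F [-0.3 -0.1 -0.7] T [0.003 0.029 0.031] g 0.235
shift [0.5 0.3 0.4] yaw -1.2
[553.   69.9 124.2]
[550.4  -7.7 125.9]
[558.8  33.9 148.6]
[581.7  33.  144.2]
```

View pics/wrist9.png

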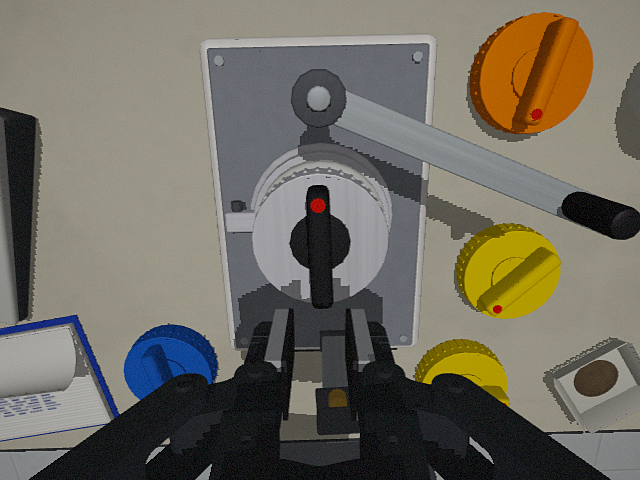

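```bash
python3 - <<'E'
from h import *
import pickle
c=pickle.load(open('pics/wrist9c.pkl','rb'))
P=lambda u,v,z:atz(c,u,v,z)
an=lambda a,b:np.arctan2((a-b)[1],(a-b)[0])
a,b=P(317.5,186,149),P(322,307,149);print('handle',a,b,an(a,b),(a+b)/2,np.linalg.norm(a-b))
h,r=P(318.5,98,170),P(338,397,157);print('hub,roller',h,r,an(h,r),np.linalg.norm(h-r))
for A,B in [((202,40),(236,347)),((436,38),(417,345))]:
  a,b=P(*A,50),P(*B,50);print('edge',a,b,an(a,b))
print('knob',P(625,222,202))
a=cv2.imread('pics/wrist9.png');cv2.imwrite('pics/wd.png',cv2.resize(a[60:240,280:420],None,fx=4,fy=4,interpolation=cv2.INTER_CUBIC)[:600])
cv2.imwrite('pics/we.png',cv2.resize(a[160:320,230:430],None,fx=4,fy=4,interpolation=cv2.INTER_CUBIC)[:600])
E
```

```text
handle [584.93780822  34.2952421  149.        ] [508.65004231  34.71568141 149.        ] -0.0055111727745743005 [546.79392527  34.50546175 149.        ] 76.28892447524977
hub,roller [631.35510227  31.73924933 170.        ] [446.67158871  26.66474051 157.        ] 0.027469871360877706 185.21001814542151
edge [676.61167131 114.75065894  50.        ] [419.72842933 117.45484563  50.        ] -0.010526520864086569
edge [670.92918256 -54.76809151  50.        ] [415.06083711 -50.169221    50.        ] -0.017971646251662147
knob [ 572.79827266 -103.60422976  202.        ]
```

View pics/we.png

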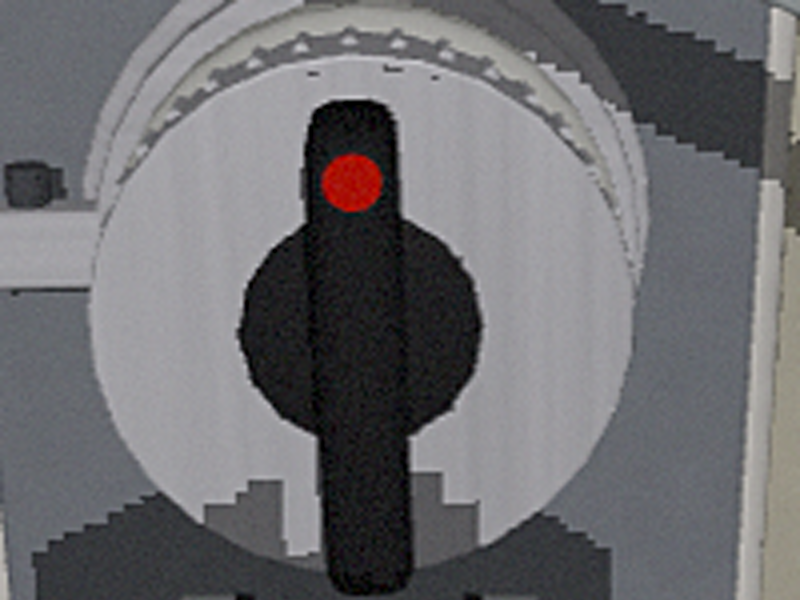

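```bash
python3 -c "
from h import *
plan((572,-104.5,300),-0.405)"
```

```text
pos [544.   35.3 310.1] alpha -1.612 t 10.45 F [-1.1 -0.9 -1. ] T [-0.003  0.043  0.051] g 0.233
shift [ 33.7 138.6  10. ] yaw -69.1
```

move_arm:
  series:
    - [[4,17,0],-9,0.3]
    - [[8,34,0],-18,0.3]
    - [[12,52,0],-27,0.3]
    - [[17,70,0],-36,0.3]
    - [[21,87,0],-45,0.3]
    - [[25,104,0],-54,0.3]
    - [[30,121,5],-63,0.3]
    - [[33.5,138.5,10],-69,0.3]
    - [[33.5,138.5,10],-69,0.3]
    - [[33.5,138.5,10],-69,0.3]

```text
time_s: 11.7
eef_pos: [572.1, -103.9, 300.7]
ee_rot: [-0.0, 0.836, 0.549, -0.0]
force: [0.5, 0.2, -0.2]
grip_width: 0.3
```

```bash
python3 - <<'E'
from h import *
plan((572,-104.5,242),-0.405)
c=cam('wrist');p,d=ctrl.capture('wrist');save('wrist10',p)
import pickle; pickle.dump(c,open('pics/wrist10c.pkl','wb'))
s=ctrl.sense()['eef_pos']
print([np.round(proj(c,(s[0],s[1],z))) for z in (202,181)])
E
```

```text
pos [ 572.1 -103.9  300.7] alpha -0.409 t 11.7 F [ 0.5  0.2 -0.2] T [-0.002 -0.062  0.044] g 0.3
shift [-0.6  0.2 58.7] yaw -0.2
[array([318., 299.]), array([318., 281.])]
```

View pics/wrist10.png

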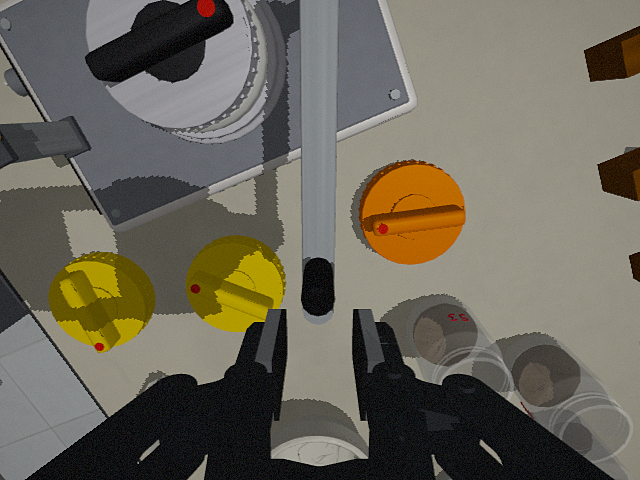

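move_arm:
  series:
    - [[0,0,15],0,0.3]
    - [[0,0,30],0,0.3]
    - [[0,0,45],0,0.3]
    - [[0,0,58.5],0,0.3]
    - [[0,0,58.5],0,0.3]
    - [[0,0,58.5],0,0.3]

```text
time_s: 12.5
eef_pos: [572.3, -104.5, 242.8]
ee_rot: [0.0, 0.835, 0.55, 0.0]
force: [-1.0, -0.1, 0.5]
grip_width: 0.3
```

```bash
cat >> h.py <<'E'
PV=np.array([631.,33.]);PSI=-0.015
def barplan(thetas,lead=4.7,rad=150):
    s=ctrl.sense(); q=s['ee_rot']; R=Ro.from_quat([q[1],q[2],q[3],q[0]]).as_matrix()
    a=np.arctan2(R[1,1],R[0,1])
    print('pos',s['eef_pos'].round(1),'a',a.round(3),'t',s['time_s'],'F',s['force'].round(1),'T',s['wrist_torque'].round(3))
    for th in thetas:
        b=np.pi+PSI+th; u=np.array([np.cos(b),np.sin(b)]); t=np.array([u[1],-u[0]])
        p=PV+rad*u+lead*t
        d=R.T@(np.array([p[0],p[1],242])-s['eef_pos']); print(round(th,3),d.round(1),round(-np.degrees(th+PSI-np.pi/2-a),1))
E
python3 - <<'E'
from h import *
barplan([1.12,1.0,.88,.76,.64,.52,.4,.3,.22,.16])
E
```

```text
pos [ 572.3 -104.5  242.8] a -0.407 t 12.5 F [-1.  -0.1  0.5] T [ 0.043 -0.037  0.02 ]
1.12 [  0.1 -14.1   0.8] 3.4
1.0 [  2.8 -31.9   0.8] 10.3
0.88 [  7.6 -49.2   0.8] 17.1
0.76 [ 14.4 -65.9   0.8] 24.0
0.64 [ 23.2 -81.6   0.8] 30.9
0.52 [ 33.8 -96.1   0.7] 37.8
0.4 [  46.1 -109.3    0.7] 44.6
0.3 [  57.5 -119.1    0.7] 50.4
0.22 [  67.2 -126.     0.7] 54.9
0.16 [  74.9 -130.7    0.7] 58.4
```

move_arm:
  series:
    - [[0,-14,0],3.5,0.3]
    - [[3,-32,0],10,0.3]
    - [[7.5,-49,0],17,0.3]
    - [[14.5,-66,0],24,0.3]
    - [[23,-81.5,0],31,0.3]
    - [[34,-96,0],38,0.3]
    - [[46,-109,0],44.5,0.3]
    - [[57.5,-119,0],50.5,0.3]
    - [[67,-126,0],55,0.3]
    - [[67,-126,0],55,0.3]

```text
time_s: 13.75
eef_pos: [483.1, 7.3, 243.0]
ee_rot: [0.0, 0.995, 0.103, 0.001]
force: [0.2, 0.1, -0.0]
grip_width: 0.302
```

```bash
python3 - <<'E'
from h import *
barplan([.22,.16,.12,.09,.07,.05,.04,.03,.02])
c=cam('wrist');p,d=ctrl.capture('wrist');save('wrist11',p)
p,d=ctrl.capture('side');save('side11c',cv2.resize(p[80:290,210:420],None,fx=2.8,fy=2.8,interpolation=cv2.INTER_CUBIC))
E
```

```text
pos [483.1   7.3 243. ] a -1.365 t 13.75 F [ 0.2  0.1 -0. ] T [0.059 0.046 0.071]
0.22 [0.1 0.2 1. ] 0.1
0.16 [ 0.6 -8.7  1. ] 3.5
0.12 [  1.3 -14.7   1. ] 5.8
0.09 [  2.  -19.2   1. ] 7.5
0.07 [  2.5 -22.1   1. ] 8.6
0.05 [  3.1 -25.1   1. ] 9.8
0.04 [  3.4 -26.5   1. ] 10.4
0.03 [  3.7 -28.    1. ] 10.9
0.02 [  4.  -29.5   1. ] 11.5
```

View pics/wrist11.png

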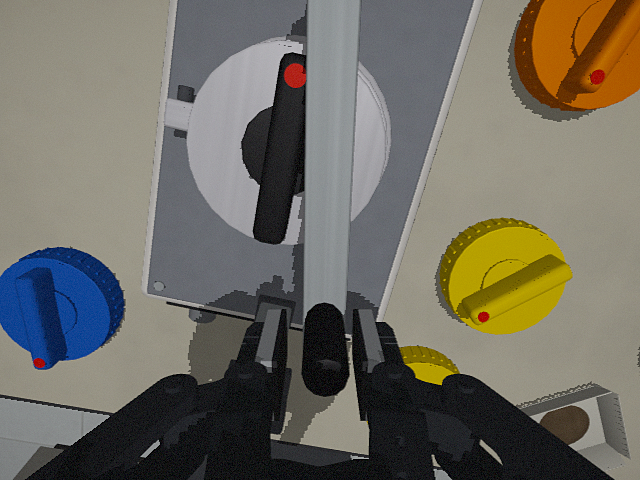

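View pics/side11c.png

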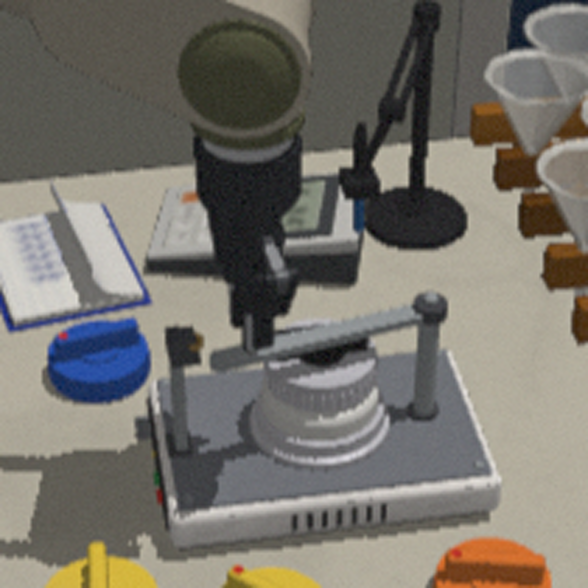

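move_arm:
  series:
    - [[0.6,-8.5,0],3.5,0.3]
    - [[1.3,-14.5,0],6,0.3]
    - [[2,-19,0],7.5,0.3]
    - [[2,-19,0],7.5,0.3]

```text
time_s: 14.35
eef_pos: [481.1, 25.8, 242.4]
ee_rot: [0.0, 0.999, 0.037, 0.0]
force: [0.2, -0.3, -0.2]
grip_width: 0.299
```

move_arm:
  series:
    - [[0.3,-1.5,0],0.5,0.3]
    - [[0.5,-3,0],1,0.3]
    - [[0.5,-3,0],1,0.3]

```text
time_s: 14.72
eef_pos: [481.4, 27.9, 242.4]
ee_rot: [0.001, 1.0, 0.028, -0.0]
force: [-0.7, -7.3, 0.8]
grip_width: 0.301
```

```bash
python3 - <<'E'
from h import *
barplan([.05,.04,.03,.02,0])
c=cam('wrist');p,d=ctrl.capture('wrist');save('wrist12',p[:440])
E
```

```text
pos [481.4  27.9 242.4] a -1.515 t 14.725 F [-0.7 -7.3  0.8] T [-1.179  0.192 -0.027]
0.05 [-0.2 -4.6  0.4] 1.2
0.04 [-0.1 -6.1  0.4] 1.8
0.03 [-0.  -7.6  0.4] 2.3
0.02 [ 0.1 -9.1  0.4] 2.9
0 [  0.4 -12.1   0.4] 4.0
```

View pics/wrist12.png

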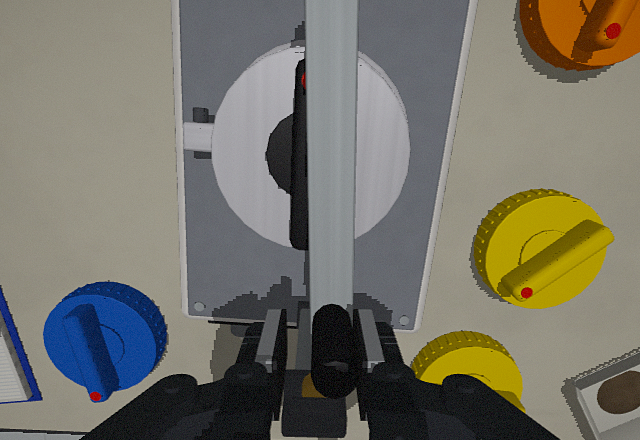

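move_arm:
  series:
    - [[0,-1,0],0.5,0.3]
    - [[0,-2,0],0.5,0.3]
    - [[0,-2,0],0.5,0.3]

```text
time_s: 15.15
eef_pos: [481.3, 29.5, 242.4]
ee_rot: [0.002, 1.0, 0.023, -0.0]
force: [-1.1, -10.9, -0.5]
grip_width: 0.305
```

move_arm:
  series:
    - [[0,-1,0],0.5,0.3]
    - [[0,-2,0],0.5,0.3]
    - [[0,-2,0],0.5,0.3]

```text
time_s: 15.52
eef_pos: [481.2, 31.7, 242.4]
ee_rot: [0.001, 1.0, 0.019, -0.0]
force: [-1.0, -8.3, -0.5]
grip_width: 0.302
```

move_arm:
  series:
    - [[0,-1,0],0.5,0.3]
    - [[0,-1,0],0.5,0.3]

```text
time_s: 15.78
eef_pos: [481.2, 33.0, 242.4]
ee_rot: [0.001, 1.0, 0.015, -0.0]
force: [-0.9, -6.5, 0.2]
grip_width: 0.297
```

move_arm:
  series:
    - [[0,-1,0],0.5,0.3]
    - [[0,-1,0],0.5,0.3]

```text
time_s: 16.02
eef_pos: [481.2, 34.1, 242.4]
ee_rot: [0.001, 1.0, 0.01, 0.0]
force: [-0.1, -5.1, 0.2]
grip_width: 0.3
```

move_arm:
  series:
    - [[0,-1,0],0.5,0.3]
    - [[0,-1,0],0.5,0.3]

```text
time_s: 16.27
eef_pos: [481.2, 35.3, 242.4]
ee_rot: [0.001, 1.0, 0.006, 0.0]
force: [1.2, -5.8, -0.4]
grip_width: 0.299
```

move_arm:
  series:
    - [[0,-1,0],0,0.3]
    - [[0,-1,0],0,0.3]

```text
time_s: 16.52
eef_pos: [481.1, 36.9, 242.4]
ee_rot: [0.0, 1.0, 0.006, 0.0]
force: [0.4, -3.0, -0.3]
grip_width: 0.298
```

```bash
python3 - <<'E'
from h import *
barplan([.03,.02,0])
c=cam('wrist');p,d=ctrl.capture('wrist');save('wrist13',p[:440])
E
```

```text
pos [481.1  36.9 242.4] a -1.558 t 16.525 F [ 0.4 -3.  -0.3] T [-0.485  0.003 -0.045]
0.03 [-0.1  1.5  0.4] -0.2
0.02 [-0.1 -0.   0.4] 0.4
0 [ 0.1 -3.   0.4] 1.6
```

View pics/wrist13.png

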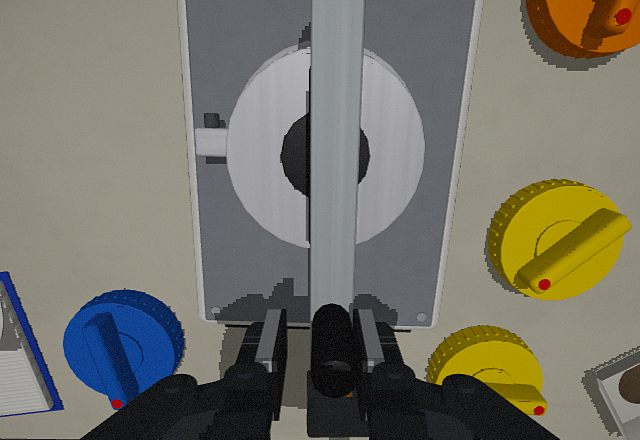

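move_arm:
  series:
    - [[0,-0.8,0],0,0.3]
    - [[0,-0.8,0],0,0.3]

```text
time_s: 16.82
eef_pos: [481.0, 38.0, 242.4]
ee_rot: [-0.0, 1.0, 0.006, 0.0]
force: [-0.1, -0.4, 1.4]
grip_width: 0.299
```

move_arm:
  series:
    - [[0,-0.8,0],0,0.3]
    - [[0,-0.8,0],0,0.3]

```text
time_s: 17.08
eef_pos: [480.9, 38.8, 242.4]
ee_rot: [-0.0, 1.0, 0.006, -0.0]
force: [-0.1, -0.5, -0.4]
grip_width: 0.302
```

Force has vanished: the bar seems to have snapped. Check before leaving.

```bash
python3 - <<'E'
from h import *
barplan([0])
c=cam('wrist');p,d=ctrl.capture('wrist');save('wrist14',cv2.resize(p[0:440,180:460],None,fx=1.35,fy=1.35))
E
```

```text
pos [480.9  38.8 242.4] a -1.559 t 17.075 F [-0.1 -0.5 -0.4] T [ 0.002 -0.009  0.055]
0 [ 0.2 -1.2  0.4] 1.6
```

View pics/wrist14.png

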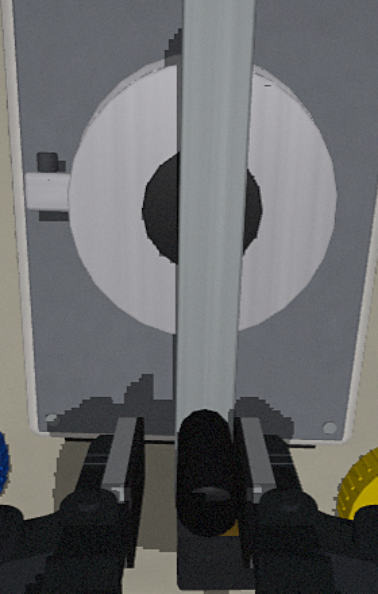

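move_arm:
  series:
    - [[0,3,0],0,0.32]
    - [[0,3,0],0,0.32]
    - [[0,3,-15],0,0.32]
    - [[0,3,-40],0,0.32]
    - [[0,3,-70],0,0.32]
    - [[0,3,-70],0,0.32]
    - [[0,3,-70],0,0.32]

```text
time_s: 18.0
eef_pos: [480.8, 35.6, 312.3]
ee_rot: [-0.0, 1.0, 0.006, -0.0]
force: [0.4, 0.4, 0.1]
grip_width: 0.321
```

```bash
python3 - <<'E'
from h import *
import pickle
barplan([0])
c=cam('wrist');p,d=ctrl.capture('wrist');save('wrist15',p);pickle.dump(c,open('pics/w15.pkl','wb'))
p,d=ctrl.capture('side');save('side15c',cv2.resize(p[150:290,240:420],None,fx=4,fy=4,interpolation=cv2.INTER_CUBIC))
E
```

```text
pos [480.8  35.6 312.3] a -1.559 t 18.0 F [0.4 0.4 0.1] T [-0.082  0.05  -0.009]
0 [ 0.3 -4.3 70.3] 1.6
```

View pics/wrist15.png

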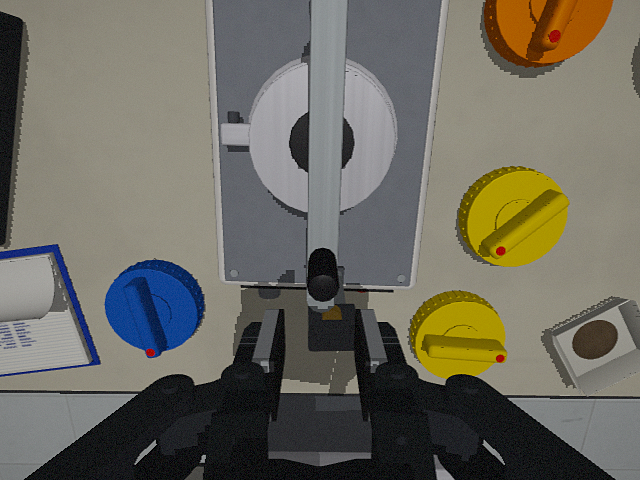

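View pics/side15c.png

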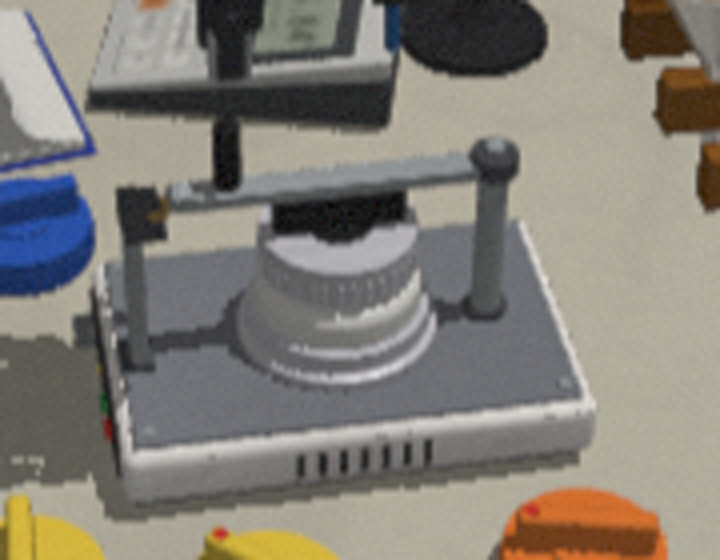

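```bash
python3 - <<'E'
from h import *
import pickle
c=pickle.load(open('pics/w15.pkl','rb'))
P=lambda u,v,z:print(u,v,z,atz(c,u,v,z).round(1))
a=cv2.imread('pics/wrist15.png')
cv2.imwrite('pics/wf.png',cv2.resize(a[220:370,260:420],None,fx=4,fy=4,interpolation=cv2.INTER_CUBIC))
P(322,288,202) # knob top
P(321.5,142,127)
P(326,142,160);P(310.5,142,160);P(342.5,142,160)
P(308,210,160);P(340,210,160)
P(310,5,160);P(346,5,160)
P(308,335,164);P(355,335,164);P(334,314,157)
E
```

```text
322 288 202 [482.1  33.8 202. ]
321.5 142 127 [544.2  34.6 127. ]
326 142 160 [546.8  32.4 160. ]
310.5 142 160 [546.7  40.5 160. ]
342.5 142 160 [546.9  23.7 160. ]
308 210 160 [510.1  41.7 160. ]
340 210 160 [510.3  24.  160. ]
310 5 160 [610.1  41.1 160. ]
346 5 160 [610.3  24.  160. ]
308 335 164 [433.4  41.4 164. ]
355 335 164 [433.8  12.9 164. ]
334 314 157 [444.1  25.7 157. ]
```

View pics/wf.png

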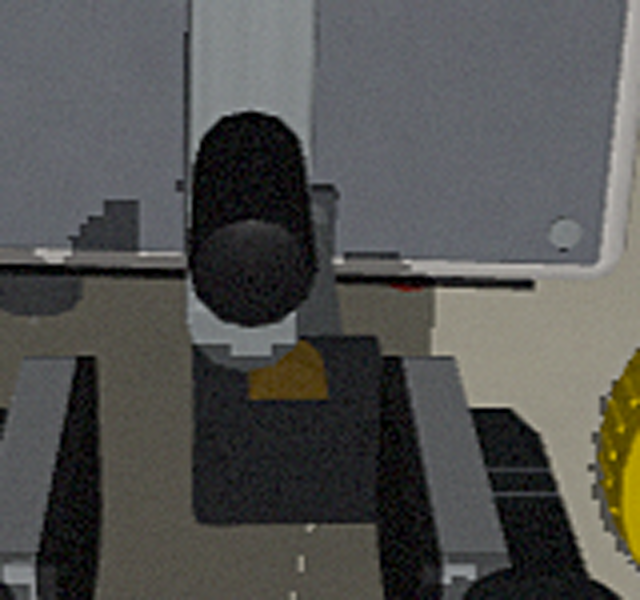

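move_arm:
  series:
    - [[20,0,-20],0,0.32]
    - [[50,0,-50],0,0.32]
    - [[50,0,-50],0,0.32]
    - [[50,0,-50],0,0.32]
    - [[50,0,-50],0,0.32]

```text
time_s: 18.73
eef_pos: [530.3, 36.2, 361.5]
ee_rot: [-0.0, 1.0, 0.006, -0.001]
force: [-0.1, 0.5, -0.1]
grip_width: 0.321
```

```bash
python3 - <<'E'
from h import *
import pickle
barplan([0])
c=cam('wrist');p,d=ctrl.capture('wrist');save('wrist16',p);pickle.dump(c,open('pics/w16.pkl','wb'));np.save('pics/w16d.npy',d)
p,d=ctrl.capture('top');save('top16c',cv2.resize(p[180:400,190:410],None,fx=2.7,fy=2.7))
E
```

```text
pos [530.3  36.2 361.5] a -1.559 t 18.725 F [-0.1  0.5 -0.1] T [-0.016 -0.009 -0.   ]
0 [-49.   -4.3 119.6] 1.6
```

View pics/wrist16.png

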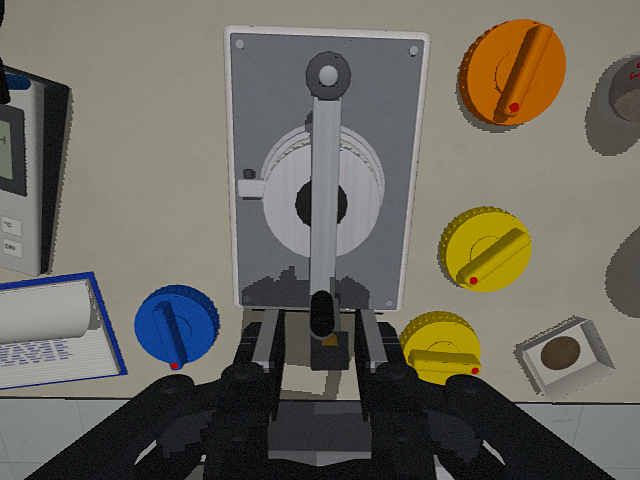

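```bash
python3 - <<'E'
from h import *
import pickle
c=pickle.load(open('pics/w16.pkl','rb'))
g=cv2.cvtColor(cv2.imread('pics/wrist16.png'),cv2.COLOR_BGR2GRAY).astype(float); g=cv2.GaussianBlur(g,(3,3),.8)
def edge(rows,u0,u1,z,win=5):
    # u0 at first row,u1 at last; strongest gradient near
    pts=[]
    for v in rows:
        uc=u0+(u1-u0)*(v-rows[0])/(rows[-1]-rows[0]); a=int(uc)-win;b=int(uc)+win
        gr=np.abs(np.diff(g[v,a:b+1])); w=np.where(gr>0.5*gr.max(),gr,0); u=(w*(np.arange(a,b)+.5)).sum()/w.sum()
        pts.append(atz(c,u,v,z)[:2])
    pts=np.array(pts)
    for _ in range(3):
        k=np.polyfit(pts[:,0],pts[:,1],1); r=pts[:,1]-np.polyval(k,pts[:,0]); pts=pts[abs(r)<max(2*r.std(),.3)]
    print(len(pts),'slope',k[0].round(4),'y@543',np.polyval(k,543).round(2),'rms',r.std().round(2))
bar=list(range(104,284))
edge(bar,313.5,309,160); edge(bar,340,335,160)
mill=list(range(50,290))
edge(mill,225,234,50); edge(mill,429,404,50)
print(atz(c,328,75,170),atz(c,321.5,322,202))
E
```

```text
164 slope -0.012 y@543 41.97 rms 0.33
169 slope -0.0106 y@543 23.92 rms 0.42
215 slope -0.0152 y@543 116.04 rms 0.8
235 slope -0.0234 y@543 -49.74 rms 1.4
[631.28158994  31.9131599  170.        ] [485.35715012  33.86245058 202.        ]
```

```bash
python3 - <<'E'
import cv2
a=cv2.imread('pics/wrist16.png');cv2.imwrite('pics/wg.png',cv2.resize(a[90:380,250:420],None,fx=2,fy=2,interpolation=cv2.INTER_CUBIC))
E
```

```text
(no output)
```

View pics/wg.png

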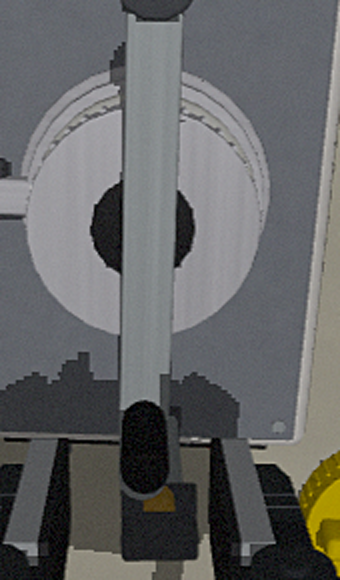

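View pics/top16c.png

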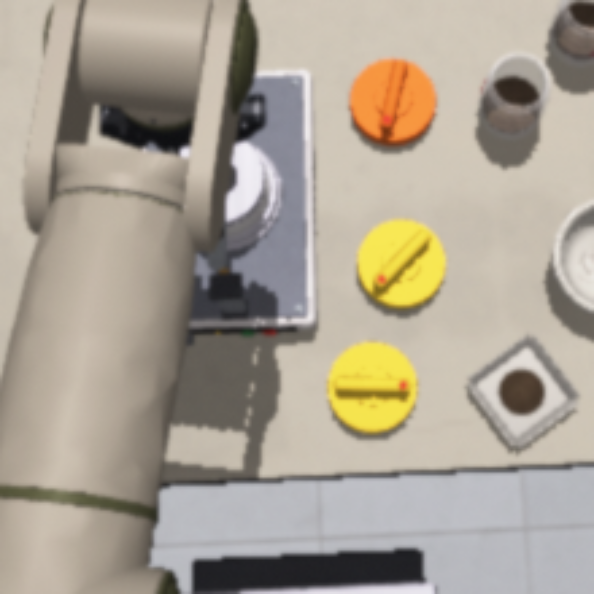

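```bash
python3 - <<'E'
from h import *
print(ctrl.sense()['time_s']); print(ctrl.finish_job())
E
```

```text
18.825
the job is handed in; nothing more can be done
None
```

The lid is screwed forward to its stop and the locking bar is swung over it into its catch. I handed the job in at 18.8 s with the gripper clear of everything. No verdict came back.

**Lid:** I straddled the handle without gripping it and turned the lid backward until it dropped. The plate went from about 135 mm to about 125.5 mm above the bench. I then turned it forward until the torque rose sharply to 0.68 N m at the stop. Afterwards the handle top measured 148.6 mm (149 expected), and the handle lay along the mill's length to within about 0.01 rad.

**Locking bar:** I pushed it by the knob in small steps. The resistance peaked at about 11 N, fell away, then dropped to zero as the bar snapped over, and I pushed no harder after that. I backed off and lifted clear.

**Checks that were not exact:**
- The bar measures between 0 and about 0.008 rad, depending on which mill edge I compare it with. The edges disagree by about 0.008 rad, so I cannot tell that apart from fully closed. It is well past the 0.03 snap point.
- The first top-camera estimate of the jar's axis was about 7 mm off from the side and wrist cameras. I used the side and wrist values.

**Bystanders:** the gripper did not come near them and no unexpected contact forces showed, but I did not measure their positions again at the end.

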